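Take a bore depth with a gauge rod and set the pointer to it

TASK

Find the depth of the hole in the bored blank: take the gauge rod from its parking block and press it down the snug hole until it is firmly on the bottom, without forcing it. Leave it standing there, then slide the stand's pointer up until its tip is level with the middle of the ring on the rod, let go, and leave the other things on the bench where they are.

Things in the scene. Friction and masses are not known exactly. Their poses are not given: they have to be found in the camera images.
- rod_handle (a point): Centre of the dark wooden handle at the top of the gauge rod (handle 24 mm diameter, 45 mm high, upright at the start, on a flange 30 mm wide and 3 mm thick that stops the fingers from slipping down). The rod is steel, 12 mm diameter, 150 mm long over all, about 0.12 kg; this point is 128 mm above its tip and 23 mm above the flange; z points from tip to handle.
- rod_ring (a point): Middle of the narrow raised ring round the rod (17 mm diameter, 6 mm high), 90 mm above the rod's tip, 12 mm below the flange's underside.
- rod_tip (a point): Lower end of the rod, tapered over its last 8 mm to 7 mm diameter. At the start it stands about 50 mm deep in the 13.8 mm hole of the parking block (64 mm square, 58 mm high).
- bore_mouth (a point): Centre of the mouth of the blind hole (15 mm diameter, 3 mm chamfer) on top of the bored wooden blank. Sprung pads 10 to 30 mm down grip the rod and drag at about 4 to 10 N as it slides, so it does not drop in. The hard bottom lies 45 to 72 mm down, differs each time and is not measured; there the push rises steeply: 6 N above the drag is firm, over 40 N damages it. z up, y to the post.
- pointer_tip (a point): Sharp tip of the sliding pointer, 19 mm from the hole's axis on the post's side (y axis of bore_mouth). It travels straight up and down with the pointer, from 4 to 64 mm above the top of the blank, and starts low.
- pointer_knob (a point): Centre of the round wooden knob of the pointer (22 mm diameter, 30 mm high), 45 mm above the pointer's tip and 90 mm from the hole's axis. Pulling the knob straight up or pushing it down against 4 N of friction moves the pointer; it stays where it is left.
- pointer (a joint): Height of the pointer above its lowest position, in m (0 to 0.060), growing upward.
- stand: The fixed depth stand: steel base plate 74 x 170 mm, 8 mm thick, with the wooden blank (60 mm square, its top 90 mm above the bench) and, 90 mm from the hole, the post of the pointer. Origin on the bench under the hole; z up, y from the hole to the post.
- chisel_c: Chisel 276 mm long lying at the back, a bystander; origin under its middle.
- former: Turned wooden chuck, 62 mm diameter, 55 mm high, a bystander; origin under its middle.
- tin: Flat tin, 57 x 87 x 23 mm, a bystander; origin under its middle.
- bradawl: Bradawl 151 mm long lying on the bench, a bystander; origin under its middle.
- light_a: Short gouge 176 mm long lying on the bench, a bystander; origin under its middle.
Not all that is in view belongs to the job. Leave any orange look-alike of the part that bears rod_handle alone.

How it is judged (in metres and radians):
On the way, in this order (a step that is already met when the one before it is completed fails the run):
1. the rod stands on the bottom of the hole (distance between rod_tip and bottom below 0.004 m and z of rod_tip in the frame of bottom below 0.002 m and angle between rod_tip's own z axis and vertical below 0.1 rad), for 0.3 s.
2. the pointer's tip is level with the ring (z of pointer_tip in the frame of rod_ring between -0.003 and 0.003 m), for 0.2 s.
At the end, for the whole second after the job is handed in: The rod stands upright in the hole, its tip within 2 mm of the bottom, at rest, and the pointer's tip is level with the middle of the ring within 3 mm; both are released (all of step 1 and all of step 2 and linear speed of rod below 0.01 m/s and velocity of joint pointer below 0.005 m/s); the robot touches nothing.
It fails at once if the rod is forced onto the bottom with more than 40 N, or jammed in the hole (60 N with the lining's own squeeze of about 15 N) (contact force between rod and bore_floor above 40 N or contact force between rod and stand above 60 N).
It fails at once if a bystander is moved by more than 30 mm (distance of any of chisel_c, former, tin, bradawl, light_a from where it was at the start of the episode above 0.03 m).
It also fails if it takes over 59 s, if anything falls off the work surface, if the arm or the gripper's body presses on something with over 40 N, if the wrist force passes 120 N, or if a joint passes its speed limit or range.

ROBOT

A 6-joint arm with a two-finger parallel gripper is mounted at the origin on a cart in front of the work surface, level with it; the furniture and walls round the work are solid. World frame = base frame: x ahead of the robot, y to its left, z up, the work surface at z = 0. Lengths are in m, angles in degrees, forces in N, time in s.
With the tool pointing down it reaches from about 0.275 to 0.825 m from the base axis. Payload 4.9 kg.
Tool frame: the origin (TCP) lies on the centre line of the jaws, within the pads' length; the fingertips stand 11 mm ahead of it and the grasp point (between the pads) lies 8 mm behind it; z points along the fingers, y is the direction in which the jaws open and shut (so a half turn about z gives the same grasp; the last joint's range is limited). The gripper opens to 85 mm and grips with 20 to 120 N. Pads are 22 mm wide; open, the fingers measure 114 mm over their backs; the gripper's body (76 mm by 85 mm) begins 54 mm behind the grasp point. The pads swing forward as they close: fully open they stand 13 mm farther back than shut.
Start: joints at [-84.408, 18.69, -11.035, 60.275, 0, 82.311], TCP at [0.126, -0.535, 0.242] pointing down, gripper open.
Joint ranges: [-152.03, 152.03], [-55.5, 102.48], [-74.3, 77.21], [-110.64, 120.58], [-84.22, 78.4], [-180, 180]. Speed limits (degrees/s): [147.25, 147.25, 180, 180, 180, 180].

INTERFACE

Orientations are given as a 3x3 rotation matrix whose columns are the frame's x, y, z axes.
In Python, from plant import robot, optics, order gives the robot as it stands. The module is installed in compiled form; this text tells all that it offers.
- The arm moves only by the tool carry_out, never from a script. Its arguments are lists of equal length, an entry for each row: "delta_pos": the shift along the tool's x, y, z in m, a list of three; "spin": the turn about the tool's z in rad; "claw": the opening, from -1 (shut) to 1 (fully open). In form: {"delta_pos": [[x, y, z], ...], "spin": [spin, ...], "claw": [claw, ...]}. A call has exactly 8 rows; each row shifts and turns the commanded pose from where the row before left it, along the tool's axes as they then stand; what a row does not reach is not made up. A row lasts 1/12 s, in which the tool goes at most 41.7 mm and 7.16 degrees, less where a joint would pass 70% of its speed; a pose out of reach is approached as far as the arm can. A call with a gripper value outside its range is refused whole. The fingers move at their own pace and stop on an object; the grip force is fixed at half the most. Time passes only in rows, so rows that do not move let the fingers close, or fill a call up. It gives the time, the measured TCP pose, the force and the opening at its end, in the units of the state.
- robot.get_obs(): the state, without advancing time (a new reading comes with each control period).
- optics.snapshot(name): name is "scene" or "top"; returns (picture, depth): 384x512x3 uint8, red, green, blue; 384x512 float32, m along the optical axis (not along the pixel's ray), 0 where there is no reading.
- optics.camera_info(name): a dict with "vertical_fov" (degrees; the focal length in pixels is half the picture's height over the tangent of half this angle, whatever the lens; pixels are square), "cx", "cy" (the principal point, pixels), "rvec" (rotation vector, rad) and "tvec" (3), from world to camera coordinates, as OpenCV has them. Camera axes: x right, y down, z forward; pixel columns grow to the right and rows downward; lengths in m; the calibration is good to about 2 mm. A picture is of the moment at which its call begins. camera_info takes no time and is no camera call.
- order.close_job(): hands the job in, once; it reports no verdict.
Trained networks look in the newest picture that a camera, given by its name, has taken for a name from the list of things; names that differ only in an ending like _2 or _b are one class to them, and where a whole thing is asked for, a point or a joint stands for the part that bears it (a point fixed in the world has none). Each returns a list of dicts, best first, with "score" (0 to 1); they miss things now and then, are a little off and sometimes report something else, mostly with a low value. They report only what shows in the picture. A call takes as long as a camera call. They do not tell look-alikes from the thing itself.
- optics.find_in(camera, name): "location" ([x, y, z] in m, in the coordinates of the camera as it stood for that picture, good to about 4 mm: the middle of the surface that is visible of it).
- optics.cut_out(camera, name): "pixels" (384x512 bool, what is visible of it).
The state is a dict: "time": time; "joint_positions": joint angles; "qd": joint speeds; "joint_torque": joint torques, N m; "eef_pos": TCP position; "tool_rot": TCP orientation; "ft_force": force on the tool from outside, world axes, zero at the start; "wrist_torque": the same for the moment, N m; "grip_width": opening from 0.0 (shut) to 1.0 (fully open).
Only numpy, scipy, OpenCV 4.12 (cv2) and the standard library are available. Lean on these libraries where they do the work, as an engineer would, in place of code of your own. Each camera call takes 0.05 s, during which the arm holds its last target.

## Working session

There is one attempt and no reset: what is moved stays moved. The work goes in short steps, Python scripts to look and compute and a tool call to move; the robot and the scene stay as the last step left them, time stands still between calls to the robot, and variables do not carry over. Pictures are saved under pics/ and viewed, and the job is handed in when it is done.

Besides the shell and the picture viewer there is one more tool, called after "Request:" by a JSON object that holds its "op" and its "data", one argument or row to a line. carry_out: Moves the arm, as the interface text tells. Its arguments: {"type":"object","properties":{"delta_pos":{"type":"array"},"spin":{"type":"array"},"claw":{"type":"array"}},"required":["delta_pos","spin","claw"]}

```bash
mkdir -p pics; cat > h.py <<'E'
import numpy as np, cv2
from plant import robot, optics, order
def cam(n):
    i=optics.camera_info(n); R=cv2.Rodrigues(np.array(i['rvec'],float))[0]; t=np.array(i['tvec'],float).ravel()
    f=192/np.tan(np.radians(i['vertical_fov'])/2); return R,t,f,i['cx'],i['cy']
def c2w(n,p):
    R,t,*_=cam(n); return R.T@(np.array(p)-t)
def w2p(n,p):
    R,t,f,cx,cy=cam(n); q=R@np.array(p)+t; return np.array([f*q[0]/q[2]+cx,f*q[1]/q[2]+cy])
def cloud(n,d):
    R,t,f,cx,cy=cam(n); v,u=np.mgrid[:384,:512]; P=np.stack([(u-cx)/f*d,(v-cy)/f*d,d],-1); return (P-t)@R
E
python3 - <<'E'
from h import *
for n in ['scene','top']:
    im,d=optics.snapshot(n); cv2.imwrite(f'pics/{n}0.png',im[:,:,::-1]); np.savez(f'{n}0.npz',im=im,d=d)
    print(n,optics.camera_info(n))
    for k in ['rod_handle','rod_ring','bore_mouth','pointer_tip','pointer_knob','stand']:
        for r in optics.find_in(n,k)[:3]:
            w=c2w(n,r['location']); print(n,k,round(r['score'],2),w.round(3),w2p(n,w).round(0))
print(robot.get_obs())
E
```

```text
scene {'vertical_fov': 57.732353001619956, 'cx': 255.6678719972091, 'cy': 191.3807272533809, 'rvec': array([ 2.03610232, -0.48633213,  0.25770187]), 'tvec': array([-0.65637238,  0.08396452,  1.32592925])}
scene rod_handle 0.63 [ 0.438 -0.681  0.106] [269. 262.]
scene rod_handle 0.53 [ 0.546 -0.242  0.122] [239. 179.]
scene rod_ring 0.61 [ 0.442 -0.683  0.108] [271. 262.]
scene rod_ring 0.54 [ 0.551 -0.252  0.126] [241. 179.]
scene pointer_knob 0.47 [ 0.562 -0.036  0.122] [222. 158.]
scene stand 0.74 [ 0.709 -0.085  0.018] [260. 178.]
scene stand 0.68 [ 0.556 -0.107  0.063] [228. 178.]
top {'vertical_fov': 45.61082819135669, 'cx': 256.1845285468186, 'cy': 190.3818303810987, 'rvec': array([ 2.17814195, -2.12356383,  0.13706885]), 'tvec': array([-0.31604309,  0.5926246 ,  1.4143843 ])}
top rod_handle 0.65 [ 0.437 -0.67   0.137] [381. 244.]
top rod_handle 0.62 [ 0.545 -0.244  0.159] [236. 203.]
top rod_ring 0.65 [ 0.438 -0.67   0.138] [381. 244.]
top rod_ring 0.64 [ 0.71  -0.077  0.021] [188. 156.]
top bore_mouth 0.75 [ 0.565 -0.087  0.038] [189. 200.]
top bore_mouth 0.55 [ 0.436 -0.072 
[... 387 characters left out ...]
 6.02749056e+01,
        1.05388705e-03,  8.23113936e+01]), 'qd': array([ 0.07492251, -0.03761357, -0.09385517, -0.0232954 , -0.0472735 ,
        0.0349913 ]), 'joint_torque': array([ 3.96792229e-04, -4.43199635e+01,  2.62711287e+01,  8.55712588e-04,
       -1.42883073e-04,  8.32555305e-07]), 'eef_pos': array([ 0.12637192, -0.5353086 ,  0.24229707]), 'tool_rot': array([[ 9.73255607e-01,  2.29724887e-01,  2.13795806e-05],
       [ 2.29724888e-01, -9.73255606e-01, -2.95953613e-05],
       [ 1.40090057e-05,  3.37152731e-05, -9.99999999e-01]]), 'ft_force': array([-0.77420094, -0.35942102,  1.01571452]), 'wrist_torque': array([0.00211885, 0.00954065, 0.02633366]), 'grip_width': 1.003801121055135}
```

```bash
python3 - <<'E'
import cv2
a=cv2.imread('pics/scene0.png');b=cv2.imread('pics/top0.png')
cv2.imwrite('pics/scene1.png',cv2.resize(a,(800,600)));cv2.imwrite('pics/top1.png',cv2.resize(b,(800,600)))
c=[a[135:225,200:290],a[220:310,235:325],b[155:245,150:240],b[200:290,335:425]]
c=[cv2.resize(x,(300,300),interpolation=cv2.INTER_CUBIC) for x in c]
cv2.imwrite('pics/crops.png',cv2.vconcat([cv2.hconcat(c[:2]),cv2.hconcat(c[2:])]))
E
```

```text
(no output)
```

View pics/scene1.png

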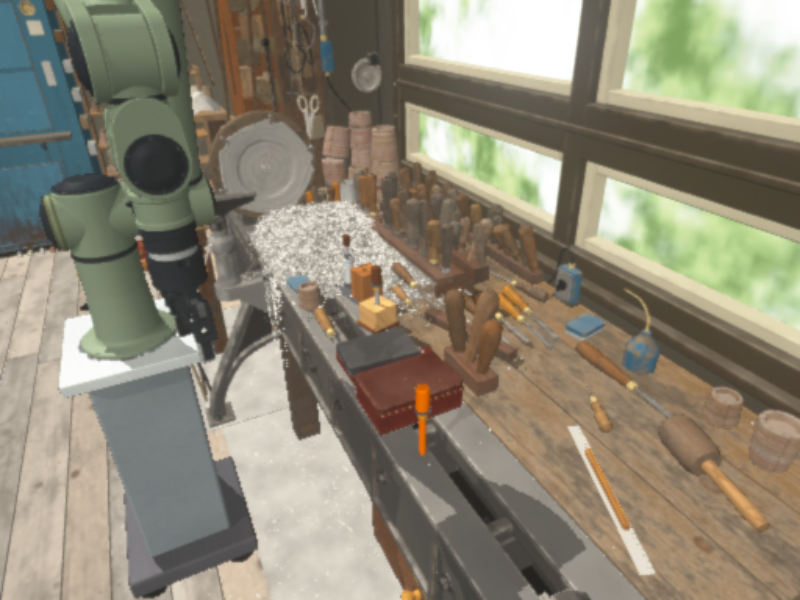

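View pics/top1.png

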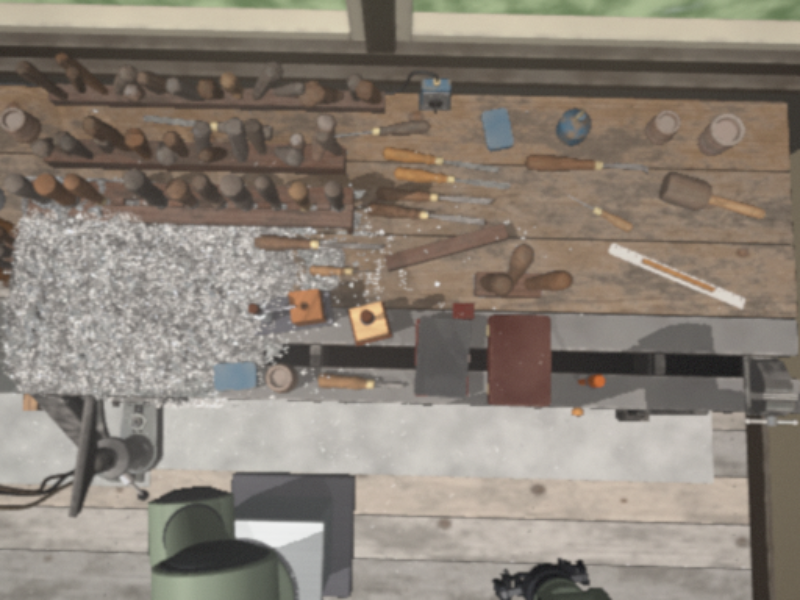

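View pics/crops.png

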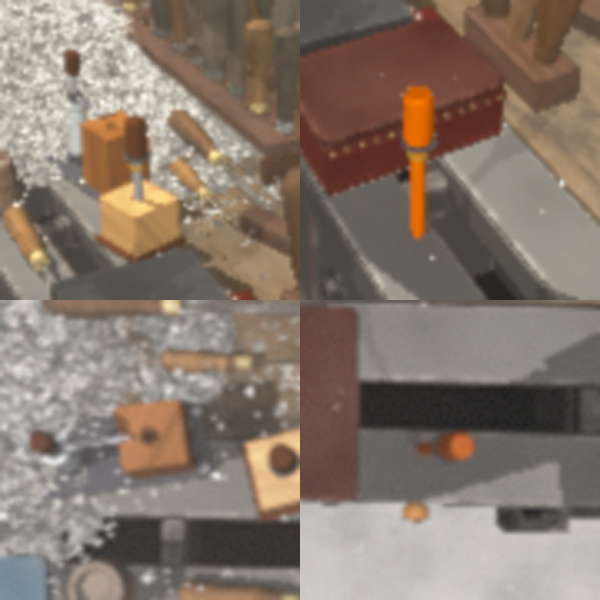

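The steel rod with the dark handle stands in the pale block at scene (239,179), top (236,203). The orange look-alike, at scene (270,262), top (381,244), lies on the bed and must be left alone. The knob's brown cap at top (163,197) could also be mistaken for the handle. I choose the one in the pale block. Next I measure it and the bore precisely.

```bash
cat >> h.py <<'E'
def ray(n,u,v,z):
    R,t,f,cx,cy=cam(n); c=-R.T@t; d=R.T@np.array([(u-cx)/f,(v-cy)/f,1]); return c+d*(z-c[2])/d[2]
E
python3 - <<'E'
from h import *
S=np.load('top0.npz');C=np.load('scene0.npz')
for n,D in (('top',S),('scene',C)):
    P=cloud(n,D['d']); D_=D['d']
    # blank top & block top, handle
    def reg(x0,x1,y0,y1,z0,z1):
        m=(P[...,0]>x0)&(P[...,0]<x1)&(P[...,1]>y0)&(P[...,1]<y1)&(P[...,2]>z0)&(P[...,2]<z1)&(D_>0); return m
    for nm,b in dict(blanktop=(.5,.62,-.18,-.07,.075,.105),blocktop=(.48,.61,-.31,-.19,.05,.068),handle=(.5,.6,-.29,-.2,.115,.17),knob=(.5,.62,-.08,0.03,.1,.2)).items():
        m=reg(*b); q=P[m]
        if len(q)<4: print(n,nm,len(q)); continue
        v,u=np.nonzero(m); r=cv2.minAreaRect(q[:,:2].astype(np.float32))
        print(n,nm,len(q),'med',np.median(q,0).round(4),'ext',q.min(0).round(3),q.max(0).round(3),'rect',np.round(r[0],4),np.round(r[1],3),round(r[2],1),'px',u.mean().round(1),v.mean().round(1))
im=S['im']
g=cv2.cvtColor(im,cv2.COLOR_RGB2GRAY)
print(g[188:208,184:212])
for k in ['rod_handle','pointer_knob','stand','bore_mouth']:
  for n in ['top','scene']:
    for r in optics.cut_out(n,k)[:3]:
      v,u=np.nonzero(r['pixels']); print(k,n,round(r['score'],2),len(u),u.mean().round(1),v.mean().round(1),u.min(),u.max(),v.min(),v.max())
E
```

```text
top blanktop 400 med [ 0.5725 -0.1143  0.0899] ext [ 0.54  -0.149  0.075] [ 0.608 -0.07   0.103] rect [ 0.5725 -0.1069] [0.061 0.076] 10.4 px 195.0 195.4
top blocktop 344 med [ 0.5446 -0.242   0.0579] ext [ 0.512 -0.277  0.05 ] [ 0.589 -0.201  0.066] rect [ 0.5501 -0.2383] [0.065 0.064] 15.6 px 236.1 205.7
top handle 64 med [ 0.5486 -0.2397  0.1554] ext [ 0.538 -0.251  0.115] [ 0.562 -0.229  0.162] rect [ 0.5499 -0.2399] [0.023 0.022] 1.0 px 234.6 202.5
top knob 74 med [ 0.5589 -0.0311  0.1529] ext [ 0.548 -0.076  0.1  ] [ 0.569 -0.018  0.162] rect [ 0.5588 -0.0474] [0.02  0.059] 3.0 px 165.6 197.6
scene blanktop 123 med [ 0.565  -0.1126  0.0887] ext [ 0.542 -0.152  0.075] [ 0.611 -0.076  0.1  ] rect [ 0.5751 -0.1115] [0.062 0.074] 10.7 px 231.1 173.3
scene blocktop 173 med [ 0.5473 -0.2487  0.0571] ext [ 0.516 -0.282  0.05 ] [ 0.591 -0.206  0.066] rect [ 0.5513 -0.2403] [0.068 0.07 ] 15.4 px 241.0 195.1
scene handle 80 med [ 0.5493 -0.248   0.1392] ext [ 0.54  -0.255  0.115] [ 0.564 -0.231  0.16 ] rect [ 0.5516 -0.2438] [0.022 0.021] 26.4 px 240.2 175.4
scene knob 54 med [ 0.5585 -0
[... 2232 characters left out ...]
0 150 131 120 119 108 103  98  95  93  92  91  90  86  88  87  89  92
   90  91  94  97  97 100 104 117 136 145]
 [123 128 117 115 107  99  93  91  92  91  91  93  93  92  95  95  99 100
  100 103 106 109 106 111 110 112 117 121]]
rod_handle top 0.6 74 234.8 203.5 231 239 199 208
rod_handle scene 0.68 285 269.9 264.2 265 275 246 290
rod_handle scene 0.46 119 240.2 179.0 237 243 170 192
pointer_knob scene 0.64 77 222.2 159.6 219 229 151 168
stand top 0.76 1202 187.1 199.6 159 213 185 214
stand scene 0.67 464 227.3 178.5 214 238 151 194
bore_mouth top 0.88 1227 186.7 199.7 159 213 185 214
bore_mouth scene 0.93 531 227.0 177.2 214 244 150 194
bore_mouth scene 0.47 60 221.4 157.2 219 224 150 165
```

```bash
python3 - <<'E'
from h import *
S=np.load('top0.npz');C=np.load('scene0.npz')
g=cv2.cvtColor(S['im'],cv2.COLOR_RGB2GRAY).astype(float)
w=np.clip(120-g[191:199,190:199],0,None); v,u=np.mgrid[191:199,190:199]
hu,hv=(w*u).sum()/w.sum(),(w*v).sum()/w.sum(); print('hole px',hu,hv,ray('top',hu,hv,.088))
P=cloud('top',S['d']);d=S['d']
def edge(x0,x1,y0,y1,z,tol):
    m=(abs(P[...,2]-z)<tol)&(P[...,0]>x0)&(P[...,0]<x1)&(P[...,1]>y0)&(P[...,1]<y1)
    m=cv2.morphologyEx(m.astype(np.uint8),cv2.MORPH_OPEN,np.ones((5,5),np.uint8))
    m=cv2.morphologyEx(m,cv2.MORPH_CLOSE,np.ones((9,9),np.uint8))
    v,u=np.nonzero(m); pts=np.array([ray('top',a,b,z) for a,b in zip(u,v)]); r=cv2.minAreaRect(pts[:,:2].astype(np.float32)); print(len(u),pts.mean(0).round(4),r, u.mean(),v.mean())
edge(.53,.62,-.18,-.07,.09,.006)
edge(.49,.61,-.31,-.19,.058,.006)
m=(P[...,2]>.148)&(P[...,2]<.17)&(d>0)
for b in ((.5,.6,-.29,-.2),(.5,.62,-.08,.03)):
    k=m&(P[...,0]>b[0])&(P[...,0]<b[1])&(P[...,1]>b[2])&(P[...,1]<b[3]); v,u=np.nonzero(k); z=np.median(P[k][:,2]); print('top disc',len(u),u.mean(),v.mean(),z,ray('top',u.mean(),v.mean(),z).round(4),np.ptp(u)+1,np.ptp(v)+1)
a=S['im'][175:225,150:260][:,:,::-1]; cv2.imwrite('pics/z1.png',cv2.resize(a,None,fx=7,fy=7,interpolation=cv2.INTER_CUBIC))
a=C['im'][140:215,200:270][:,:,::-1]; cv2.imwrite('pics/z2.png',cv2.resize(a,None,fx=8,fy=8,interpolation=cv2.INTER_CUBIC))
for p in ((.572,-.117,.09),(.549,-.24,.158),(.549,-.24,.098),(.572,-.117,.0)): print(p,w2p('top',p),w2p('scene',p))
E
```

```text
hole px 194.39421338155515 195.51537070524412 [ 0.57324576 -0.11199604  0.088     ]
364 [ 0.5743 -0.1142  0.09  ] ((0.5740249156951904, -0.11441794782876968), (0.060581497848033905, 0.06003684550523758), 11.023052215576172) 195.03846153846155 195.13736263736263
200 [ 0.5454 -0.25    0.058 ] ((0.552514910697937, -0.24162748456001282), (0.06381482630968094, 0.061066992580890656), 7.174631118774414) 239.435 206.62
top disc 52 234.40384615384616 201.73076923076923 0.15692035659888648 [ 0.5499 -0.2391  0.1569] 8 8
top disc 43 161.88372093023256 197.11627906976744 0.15557434554498697 [ 0.5582 -0.0269  0.1556] 7 7
(0.572, -0.117, 0.09) [195.91777906 195.88103766] [232.520709   172.42216504]
(0.549, -0.24, 0.158) [234.68268913 201.99087296] [238.88546126 170.14020883]
(0.549, -0.24, 0.098) [235.66227086 204.0902734 ] [239.58138527 184.67514197]
(0.572, -0.117, 0.0) [199.61049673 199.18275683] [233.64785012 191.84745859]
```

View pics/z1.png

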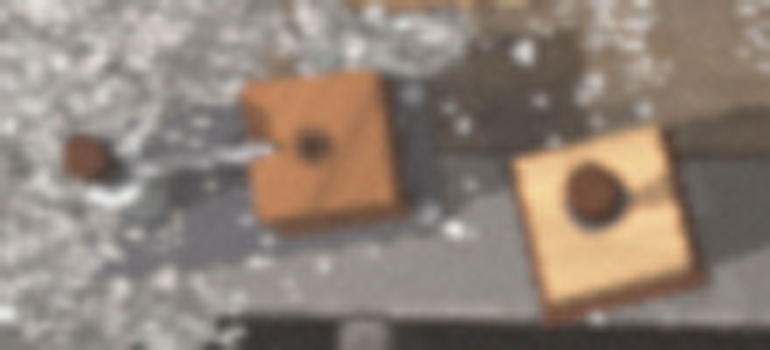

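View pics/z2.png

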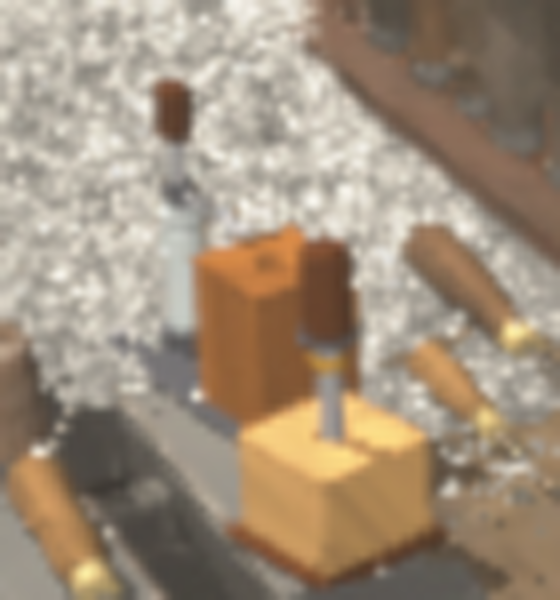

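```bash
python3 - <<'E'
from h import *
print('hole scene',ray('scene',233.1,172.5,.09),'hole top',ray('top',195.6,195.6,.09))
print('scene ring', [ray('scene',200+327/8-.45,140+365/8-.45,.098)])
# handle top disc centre scene: top ellipse ~ (326,250)
print(ray('scene',200+326/8-.45,140+250/8-.45,.158))
for x in ('top','scene'):
  R,t,*_=cam(x); print(x,-R.T@t)
S=np.load('top0.npz')['im']
big=cv2.resize(S[178:222,182:256],None,fx=10,fy=10,interpolation=cv2.INTER_CUBIC)
hsv=cv2.cvtColor(big,cv2.COLOR_RGB2HSV); 
m=((hsv[...,1]>95)&(hsv[...,2]>110)&(hsv[...,0]<25)).astype(np.uint8)
m=cv2.morphologyEx(m,cv2.MORPH_OPEN,np.ones((25,25),np.uint8));
vis=big.copy()
cs,_=cv2.findContours(m,cv2.RETR_EXTERNAL,cv2.CHAIN_APPROX_SIMPLE)
for c in cs:
    if cv2.contourArea(c)<10000: continue
    c=cv2.convexHull(c); r=cv2.minAreaRect(c); cv2.drawContours(vis,[c],-1,(0,255,0),1); bp=cv2.boxPoints(r);cv2.polylines(vis,[bp.astype(int)],1,(255,0,255),1)
    o=np.array(r[0])/10+[182,178]-.45; print(r,o, ray('top',*o,.09 if o[0]<215 else .058))
cv2.imwrite('pics/z3.png',vis[:,:,::-1])
E
```

```text
hole scene [ 0.57378434 -0.11877381  0.09      ] hole top [ 0.57284241 -0.11598857  0.09      ]
scene ring [array([ 0.5501728 , -0.24507698,  0.098     ])]
[ 0.55130331 -0.24746844  0.158     ]
top [ 0.40946897 -0.31003189  1.47911646]
scene [ 0.10916304 -1.29597882  0.7102714 ]
((551.5, 350.0), (150.0, 235.0), 90.0) [236.7  212.55] [ 0.52661729 -0.24204334  0.058     ]
((136.95419311523438, 182.22824096679688), (216.86557006835938, 202.49398803710938), 82.51911926269531) [195.24541931 195.7728241 ] [ 0.57228184 -0.11492458  0.09      ]
```

View pics/z3.png

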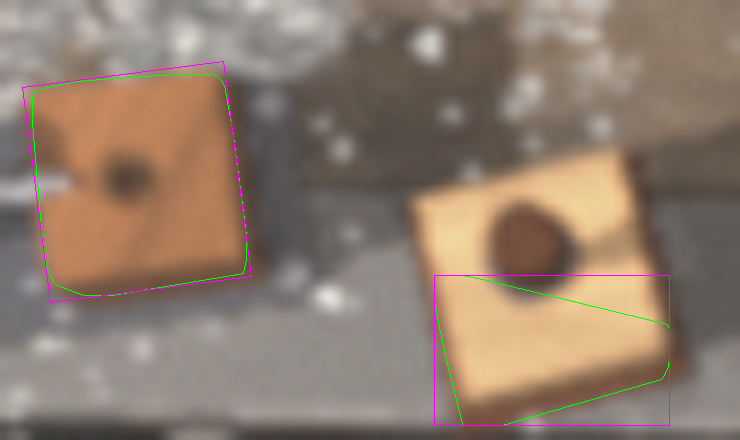

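Measured: the bore is near (0.573, -0.115, 0.09), the rod near (0.550, -0.241), and the stand's y axis is turned about 10° from world y. The rod-to-hole shift agrees in both cameras, at about (0.023, 0.1255). I move over the rod first.

Request:
{"op": "carry_out", "data": {
  "delta_pos": [
    [0.03,-0.0117,-0.003],
    [0.03,-0.0117,-0.003],
    [0.03,-0.0117,-0.003],
    [0.03,-0.0117,-0.003],
    [0.03,-0.0117,-0.003],
    [0.03,-0.0117,-0.003],
    [0.03,-0.0117,-0.003],
    [0.03,-0.0117,-0.003]
  ],
  "spin": [0,0,0,0,0,0,0,0],
  "claw": [1,1,1,1,1,1,1,1]
}}

```text
time: 1.77
eef_pos: [0.3396, -0.388, 0.2666]
tool_rot: [[0.973, 0.23, 0.0], [0.23, -0.973, -0.0], [0.0, 0.0, -1.0]]
ft_force: [-0.3, -0.8, 0.3]
grip_width: 0.997
```

Request:
{"op": "carry_out", "data": {
  "delta_pos": [
    [0.03,-0.0117,0],
    [0.03,-0.0117,0],
    [0.03,-0.0117,0],
    [0.03,-0.0117,0],
    [0.03,-0.0117,0],
    [0.03,-0.0117,0],
    [0.03,-0.0117,0],
    [0.03,-0.0117,0]
  ],
  "spin": [0,0,0,0,0,0,0,0],
  "claw": [1,1,1,1,1,1,1,1]
}}

```text
time: 2.43
eef_pos: [0.5517, -0.2417, 0.2663]
tool_rot: [[0.973, 0.23, 0.0], [0.23, -0.973, -0.0], [0.0, 0.0, -1.0]]
ft_force: [0.3, -1.1, 0.0]
grip_width: 1.002
```

Request:
{"op": "carry_out", "data": {
  "delta_pos": [
    [0,0,0],
    [0,0,0],
    [0,0,0],
    [0,0,0],
    [0,0,0],
    [0,0,0],
    [0,0,0],
    [0,0,0]
  ],
  "spin": [-0.096,-0.096,-0.096,-0.096,-0.096,-0.096,-0.096,-0.096],
  "claw": [1,1,1,1,1,1,1,1]
}}

```text
time: 3.1
eef_pos: [0.5505, -0.2428, 0.2662]
tool_rot: [[0.536, 0.844, -0.0], [0.844, -0.536, 0.0], [-0.0, -0.0, -1.0]]
ft_force: [-0.0, 0.2, 0.4]
grip_width: 0.998
```

Request:
{"op": "carry_out", "data": {
  "delta_pos": [
    [0,0,0],
    [0,0,0],
    [0,0,0],
    [0,0,0],
    [0,0,0],
    [0,0,0],
    [0,0,0],
    [0,0,0]
  ],
  "spin": [-0.096,-0.096,-0.096,-0.096,-0.096,-0.096,-0.096,-0.096],
  "claw": [1,1,1,1,1,1,1,1]
}}

```text
time: 3.77
eef_pos: [0.5505, -0.2428, 0.2662]
tool_rot: [[-0.2, 0.98, -0.0], [0.98, 0.2, 0.0], [0.0, -0.0, -1.0]]
ft_force: [-0.5, -0.1, 0.6]
grip_width: 0.998
```

Request:
{"op": "carry_out", "data": {
  "delta_pos": [
    [0,0,0.015],
    [0,0,0.015],
    [0,0,0.015],
    [0,0,0.015],
    [0,0,0.012],
    [0,0,0],
    [0,0,0],
    [0,0,0]
  ],
  "spin": [0,0,0,0,0,0,0,0],
  "claw": [1,1,1,1,1,1,1,1]
}}

```text
time: 4.43
eef_pos: [0.5509, -0.2431, 0.195]
tool_rot: [[-0.196, 0.981, 0.001], [0.981, 0.196, -0.0], [-0.001, 0.001, -1.0]]
ft_force: [0.7, 0.6, 0.8]
grip_width: 1.004
```

```bash
python3 - <<'E'
from h import *
for n,(a,b,c,d) in dict(scene=(110,220,190,290),top=(160,250,190,290)).items():
    im,_=optics.snapshot(n); cv2.imwrite(f'pics/{n}2.png',cv2.resize(im[a:b,c:d,::-1],None,fx=6,fy=5.45 if n=='scene' else 6,interpolation=cv2.INTER_CUBIC))
p=robot.get_obs()['eef_pos'];print(p)
for z in (-.011,.0,.008): print(w2p('scene',p+[0,0,z]),w2p('top',p+[0,0,z]))
E
```

```text
[ 0.55119245 -0.24321704  0.19542427]
[239.48781876 163.73025651] [235.37453155 200.269704  ]
[239.35777571 160.93204984] [235.18739106 199.84158252]
[239.26249003 158.88173624] [235.04929186 199.52565288]
```

View pics/scene2.png

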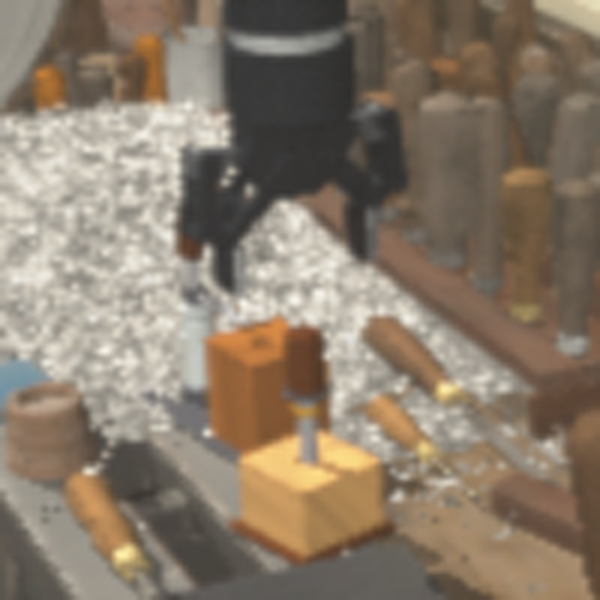

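View pics/top2.png

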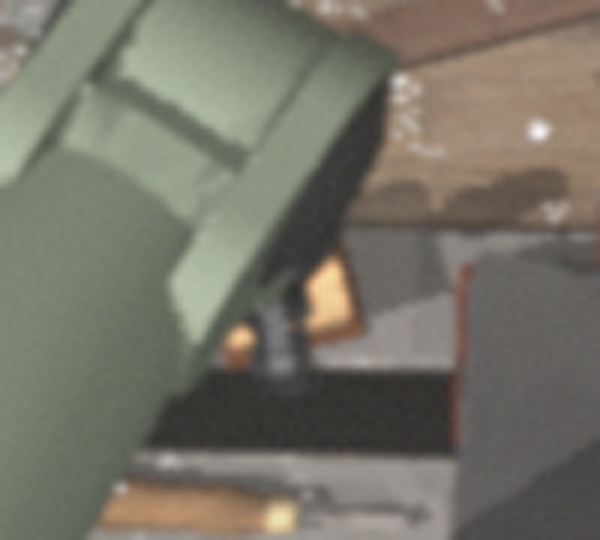

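Both cameras put the open jaws centred over the handle; in the scene view, the tips at crop (228,285) and (362,258) straddle the handle at (305,360). I descend and grip.

Request:
{"op": "carry_out", "data": {
  "delta_pos": [
    [0,0.001,0.012],
    [0,0,0.012],
    [0,0,0.012],
    [0,0,0.012],
    [0,0,0.01],
    [0,0,0.006],
    [0,0,0],
    [0,0,0]
  ],
  "spin": [0,0,0,0,0,0,0,0],
  "claw": [1,1,1,1,1,1,1,1]
}}

```text
time: 5.2
eef_pos: [0.5516, -0.2427, 0.1305]
tool_rot: [[-0.196, 0.981, 0.0], [0.981, 0.196, -0.0], [-0.0, 0.0, -1.0]]
ft_force: [-0.7, 0.2, 0.2]
grip_width: 1.003
```

Request:
{"op": "carry_out", "data": {
  "delta_pos": [
    [0,0,0],
    [0,0,0],
    [0,0,0],
    [0,0,0],
    [0,0,0],
    [0,0,0],
    [0,0,0],
    [0,0,0]
  ],
  "spin": [0,0,0,0,0,0,0,0],
  "claw": [0.2,0,-0.1,-0.2,-0.3,-0.4,-0.5,-1]
}}

```text
time: 5.87
eef_pos: [0.552, -0.2427, 0.1306]
tool_rot: [[-0.196, 0.981, 0.001], [0.981, 0.196, -0.0], [-0.0, 0.001, -1.0]]
ft_force: [1.2, 0.5, 1.8]
grip_width: 0.26
```

Request:
{"op": "carry_out", "data": {
  "delta_pos": [
    [0,0,0],
    [0,0,0],
    [0,0,0],
    [0,0,0],
    [0,0,0],
    [0,0,0],
    [0,0,0],
    [0,0,0]
  ],
  "spin": [0,0,0,0,0,0,0,0],
  "claw": [-1,-1,-1,-1,-1,-1,-1,-1]
}}

```text
time: 6.53
eef_pos: [0.5519, -0.2427, 0.1306]
tool_rot: [[-0.196, 0.981, 0.001], [0.981, 0.196, -0.0], [-0.0, 0.001, -1.0]]
ft_force: [1.6, 0.2, 5.1]
grip_width: 0.266
```

```bash
python3 - <<'E'
from h import *
o=robot.get_obs(); print(o['eef_pos'],o['ft_force'],o['wrist_torque'],o['grip_width'])
im,_=optics.snapshot('scene'); cv2.imwrite('pics/scene3.png',cv2.resize(im[120:220,190:290,::-1],None,fx=6,fy=6,interpolation=cv2.INTER_CUBIC))
E
```

```text
[ 0.55187837 -0.24273848  0.1305965 ] [1.55222778 0.24383806 5.1055933 ] [ 0.22603051 -0.50729053  0.00074223] 0.2663291011043035
```

View pics/scene3.png

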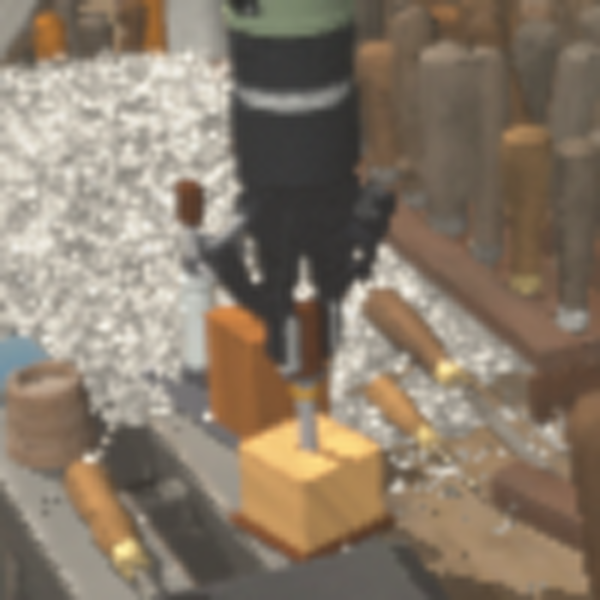

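Request:
{"op": "carry_out", "data": {
  "delta_pos": [
    [0,0,-0.003],
    [0,0,-0.01],
    [0,0,-0.015],
    [0,0,-0.015],
    [0,0,-0.018],
    [0,0,-0.018],
    [0,0,-0.018],
    [0,0,-0.016]
  ],
  "spin": [0,0,0,0,0,0,0,0],
  "claw": [-1,-1,-1,-1,-1,-1,-1,-1]
}}

```text
time: 7.25
eef_pos: [0.5501, -0.2425, 0.2441]
tool_rot: [[-0.195, 0.981, -0.003], [0.981, 0.195, 0.0], [0.001, -0.003, -1.0]]
ft_force: [0.7, -0.1, -1.4]
grip_width: 0.264
```

```bash
python3 - <<'E'
from h import *
o=robot.get_obs(); print(o['eef_pos'],o['tool_rot'].round(4),o['ft_force'],o['wrist_torque'],o['grip_width'])
T=o['tool_rot']; d=np.array([.5754,-.1167,o['eef_pos'][2]])-o['eef_pos']; print('tool delta',T.T@d)
im,_=optics.snapshot('scene'); cv2.imwrite('pics/scene4.png',cv2.resize(im[100:200,190:290,::-1],None,fx=6,fy=6,interpolation=cv2.INTER_CUBIC))
E
```

```text
[ 0.55010956 -0.24254428  0.24412865] [[-1.955e-01  9.807e-01 -3.000e-03]
 [ 9.807e-01  1.955e-01  0.000e+00]
 [ 6.000e-04 -2.900e-03 -1.000e+00]] [ 0.65989592 -0.14201816 -1.35200292] [-0.06417191 -0.02824931  0.06310257] 0.2643674836051092
tool delta [ 1.18473728e-01  4.93999864e-02 -7.23219543e-05]
```

View pics/scene4.png

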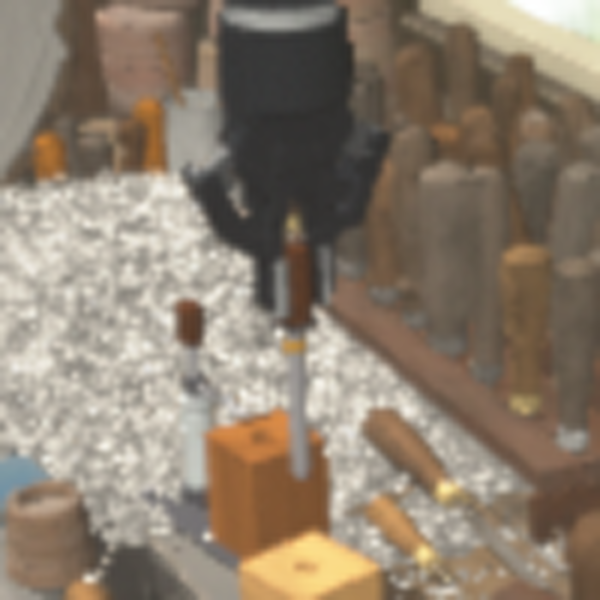

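The rod is held and vertical within perspective: handle top at crop (293,230), tip at (302,475). I move it over the bore.

Request:
{"op": "carry_out", "data": {
  "delta_pos": [
    [0.017,0.007,0],
    [0.02,0.008,0],
    [0.02,0.008,0],
    [0.02,0.008,0],
    [0.02,0.008,0],
    [0.0165,0.0074,0],
    [0.005,0.002,0],
    [0,0,0]
  ],
  "spin": [0,0,0,0,0,0,0,0],
  "claw": [-1,-1,-1,-1,-1,-1,-1,-1]
}}

```text
time: 7.97
eef_pos: [0.575, -0.1158, 0.2426]
tool_rot: [[-0.198, 0.98, -0.002], [0.98, 0.198, -0.0], [0.0, -0.002, -1.0]]
ft_force: [0.6, 0.1, -0.3]
grip_width: 0.264
```

Request:
{"op": "carry_out", "data": {
  "delta_pos": [
    [0,0,0.005],
    [0,0,0.005],
    [0,0,0.004],
    [0,0,0.003],
    [0,0,0],
    [0,0,0],
    [0,0,0],
    [0,0,0]
  ],
  "spin": [0,0,0,0,0,0,0,0],
  "claw": [-1,-1,-1,-1,-1,-1,-1,-1]
}}

```text
time: 8.63
eef_pos: [0.5759, -0.1172, 0.2265]
tool_rot: [[-0.196, 0.981, 0.0], [0.981, 0.196, -0.0], [-0.0, 0.0, -1.0]]
ft_force: [0.0, -0.4, -0.9]
grip_width: 0.263
```

```bash
python3 - <<'E'
from h import *
o=robot.get_obs(); print(o['eef_pos'],o['tool_rot'].round(4),o['ft_force'],o['wrist_torque'],o['grip_width'])
p=o['eef_pos']
for z in (-.1226,-.032): print(w2p('scene',p+[0,0,z]),w2p('top',p+[0,0,z]))
for n,(a,b,c,d) in dict(scene=(110,200,190,280),top=(165,225,155,245)).items():
    im,D=optics.snapshot(n); np.savez(f'{n}5.npz',im=im,d=D); cv2.imwrite(f'pics/{n}5.png',cv2.resize(im[a:b,c:d,::-1],None,fx=6.6,fy=6.6,interpolation=cv2.INTER_CUBIC))
E
```

```text
[ 0.57593682 -0.1171957   0.22649811] [[-1.955e-01  9.807e-01  4.000e-04]
 [ 9.807e-01  1.955e-01 -2.000e-04]
 [-3.000e-04  4.000e-04 -1.000e+00]] [ 0.01891102 -0.44706206 -0.85222795] [0.00814919 0.00146179 0.00290754] 0.2625272181975479
[233.26269383 169.12807401] [195.42541383 194.0480347 ]
[232.07364442 148.10887424] [191.12265062 190.10438555]
```

View pics/scene5.png

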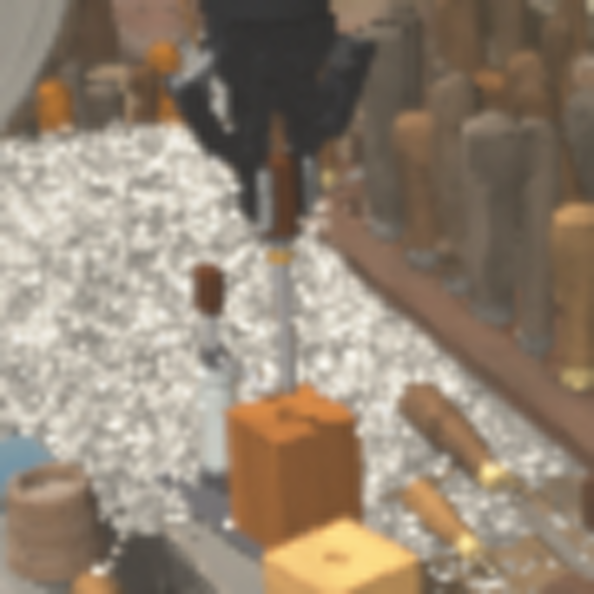

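View pics/top5.png

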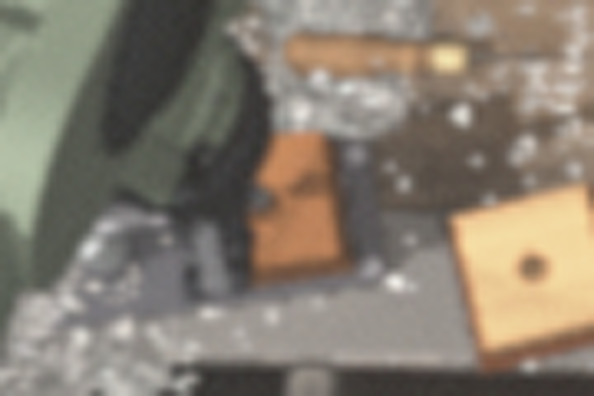

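The tip at scene (233.4,169.6) sits over the mouth at (233.1–233.7,172). The top view suggests x is about 1–2 mm too far, so I shift -1 mm and enter gently.

Request:
{"op": "carry_out", "data": {
  "delta_pos": [
    [0,-0.001,0.003],
    [0,0,0.003],
    [0,0,0.003],
    [0,0,0.003],
    [0,0,0.003],
    [0,0,0.003],
    [0,0,0.002],
    [0,0,0]
  ],
  "spin": [0,0,0,0,0,0,0,0],
  "claw": [-1,-1,-1,-1,-1,-1,-1,-1]
}}

```text
time: 9.4
eef_pos: [0.5747, -0.1172, 0.2058]
tool_rot: [[-0.196, 0.981, -0.0], [0.981, 0.196, 0.0], [0.0, -0.0, -1.0]]
ft_force: [-0.3, 0.1, -0.2]
grip_width: 0.264
```

Request:
{"op": "carry_out", "data": {
  "delta_pos": [
    [0,0,0.002],
    [0,0,0.002],
    [0,0,0.002],
    [0,0,0.002],
    [0,0,0],
    [0,0,0],
    [0,0,0],
    [0,0,0]
  ],
  "spin": [0,0,0,0,0,0,0,0],
  "claw": [-1,-1,-1,-1,-1,-1,-1,-1]
}}

```text
time: 10.07
eef_pos: [0.5752, -0.1171, 0.1984]
tool_rot: [[-0.196, 0.981, 0.001], [0.981, 0.196, 0.0], [-0.0, 0.001, -1.0]]
ft_force: [2.6, -0.1, -1.4]
grip_width: 0.261
```

Request:
{"op": "carry_out", "data": {
  "delta_pos": [
    [0,0.001,0],
    [0,0,0.002],
    [0,0,0.002],
    [0,0,0.002],
    [0,0,0.002],
    [0,0,0],
    [0,0,0],
    [0,0,0]
  ],
  "spin": [0,0,0,0,0,0,0,0],
  "claw": [-1,-1,-1,-1,-1,-1,-1,-1]
}}

```text
time: 10.73
eef_pos: [0.5759, -0.1171, 0.1905]
tool_rot: [[-0.196, 0.981, 0.0], [0.981, 0.196, -0.0], [-0.0, 0.0, -1.0]]
ft_force: [0.6, -0.1, 2.5]
grip_width: 0.262
```

Request:
{"op": "carry_out", "data": {
  "delta_pos": [
    [0,0,0.002],
    [0,0,0.002],
    [0,0,0.002],
    [0,0,0.002],
    [0,0,0],
    [0,0,0],
    [0,0,0],
    [0,0,0]
  ],
  "spin": [0,0,0,0,0,0,0,0],
  "claw": [-1,-1,-1,-1,-1,-1,-1,-1]
}}

```text
time: 11.4
eef_pos: [0.5761, -0.1171, 0.1827]
tool_rot: [[-0.196, 0.981, 0.001], [0.981, 0.196, -0.0], [-0.001, 0.001, -1.0]]
ft_force: [1.0, 0.5, 5.1]
grip_width: 0.266
```

Request:
{"op": "carry_out", "data": {
  "delta_pos": [
    [0,0,0.002],
    [0,0,0.002],
    [0,0,0.002],
    [0,0,0.001],
    [0,0,0.001],
    [0,0,0],
    [0,0,0],
    [0,0,0]
  ],
  "spin": [0,0,0,0,0,0,0,0],
  "claw": [-1,-1,-1,-1,-1,-1,-1,-1]
}}

```text
time: 12.07
eef_pos: [0.5761, -0.1171, 0.1748]
tool_rot: [[-0.196, 0.981, 0.001], [0.981, 0.196, -0.0], [-0.001, 0.001, -1.0]]
ft_force: [1.3, 0.3, 6.1]
grip_width: 0.263
```

Request:
{"op": "carry_out", "data": {
  "delta_pos": [
    [0,0,0.0005],
    [0,0,0.0005],
    [0,0,0.0005],
    [0,0,0.0005],
    [0,0,0],
    [0,0,0],
    [0,0,0],
    [0,0,0]
  ],
  "spin": [0,0,0,0,0,0,0,0],
  "claw": [-1,-1,-1,-1,-1,-1,-1,-1]
}}

```text
time: 12.73
eef_pos: [0.5762, -0.1171, 0.1729]
tool_rot: [[-0.196, 0.981, 0.001], [0.981, 0.196, -0.0], [-0.001, 0.001, -1.0]]
ft_force: [0.2, 1.3, 7.1]
grip_width: 0.261
```

Request:
{"op": "carry_out", "data": {
  "delta_pos": [
    [0,0,0.0003],
    [0,0,0.0003],
    [0,0,0.0003],
    [0,0,0.0003],
    [0,0,0],
    [0,0,0],
    [0,0,0],
    [0,0,0]
  ],
  "spin": [0,0,0,0,0,0,0,0],
  "claw": [-1,-1,-1,-1,-1,-1,-1,-1]
}}

```text
time: 13.4
eef_pos: [0.5762, -0.1172, 0.1718]
tool_rot: [[-0.196, 0.981, 0.001], [0.981, 0.196, -0.001], [-0.001, 0.001, -1.0]]
ft_force: [0.3, -0.2, 6.4]
grip_width: 0.262
```

Request:
{"op": "carry_out", "data": {
  "delta_pos": [
    [0,0,0.0002],
    [0,0,0.0002],
    [0,0,0.0002],
    [0,0,0.0002],
    [0,0,0.0002],
    [0,0,0.0002],
    [0,0,0.0002],
    [0,0,0]
  ],
  "spin": [0,0,0,0,0,0,0,0],
  "claw": [-1,-1,-1,-1,-1,-1,-1,-1]
}}

```text
time: 14.07
eef_pos: [0.5762, -0.1172, 0.1704]
tool_rot: [[-0.196, 0.981, 0.001], [0.981, 0.196, -0.001], [-0.001, 0.001, -1.0]]
ft_force: [1.3, -0.0, 7.0]
grip_width: 0.263
```

Request:
{"op": "carry_out", "data": {
  "delta_pos": [
    [0,0,0.0002],
    [0,0,0.0002],
    [0,0,0.0002],
    [0,0,0.0002],
    [0,0,0.0002],
    [0,0,0.0002],
    [0,0,0.0002],
    [0,0,0]
  ],
  "spin": [0,0,0,0,0,0,0,0],
  "claw": [-1,-1,-1,-1,-1,-1,-1,-1]
}}

```text
time: 14.73
eef_pos: [0.5762, -0.1172, 0.169]
tool_rot: [[-0.196, 0.981, 0.001], [0.981, 0.196, -0.001], [-0.001, 0.001, -1.0]]
ft_force: [1.7, 0.3, 6.7]
grip_width: 0.263
```

Request:
{"op": "carry_out", "data": {
  "delta_pos": [
    [0,0,0.0002],
    [0,0,0.0002],
    [0,0,0.0002],
    [0,0,0.0002],
    [0,0,0.0002],
    [0,0,0.0002],
    [0,0,0.0002],
    [0,0,0]
  ],
  "spin": [0,0,0,0,0,0,0,0],
  "claw": [-1,-1,-1,-1,-1,-1,-1,-1]
}}

```text
time: 15.4
eef_pos: [0.5762, -0.1171, 0.1676]
tool_rot: [[-0.196, 0.981, 0.001], [0.981, 0.196, -0.001], [-0.001, 0.001, -1.0]]
ft_force: [0.3, -0.0, 7.0]
grip_width: 0.263
```

Request:
{"op": "carry_out", "data": {
  "delta_pos": [
    [0,0,0.0002],
    [0,0,0.0002],
    [0,0,0.0002],
    [0,0,0.0002],
    [0,0,0.0002],
    [0,0,0.0002],
    [0,0,0.0002],
    [0,0,0]
  ],
  "spin": [0,0,0,0,0,0,0,0],
  "claw": [-1,-1,-1,-1,-1,-1,-1,-1]
}}

```text
time: 16.07
eef_pos: [0.5762, -0.1172, 0.1662]
tool_rot: [[-0.196, 0.981, 0.001], [0.981, 0.196, -0.001], [-0.001, 0.001, -1.0]]
ft_force: [0.8, 0.0, 6.3]
grip_width: 0.265
```

Request:
{"op": "carry_out", "data": {
  "delta_pos": [
    [0,0,0.0002],
    [0,0,0.0002],
    [0,0,0.0002],
    [0,0,0.0002],
    [0,0,0.0002],
    [0,0,0.0002],
    [0,0,0.0002],
    [0,0,0]
  ],
  "spin": [0,0,0,0,0,0,0,0],
  "claw": [-1,-1,-1,-1,-1,-1,-1,-1]
}}

```text
time: 16.73
eef_pos: [0.5763, -0.1172, 0.1648]
tool_rot: [[-0.196, 0.981, 0.001], [0.981, 0.196, -0.001], [-0.001, 0.001, -1.0]]
ft_force: [1.1, 0.6, 6.6]
grip_width: 0.266
```

Request:
{"op": "carry_out", "data": {
  "delta_pos": [
    [0,0,0.0002],
    [0,0,0.0002],
    [0,0,0.0002],
    [0,0,0.0002],
    [0,0,0.0002],
    [0,0,0.0002],
    [0,0,0.0002],
    [0,0,0]
  ],
  "spin": [0,0,0,0,0,0,0,0],
  "claw": [-1,-1,-1,-1,-1,-1,-1,-1]
}}

```text
time: 17.4
eef_pos: [0.5763, -0.1172, 0.1634]
tool_rot: [[-0.196, 0.981, 0.001], [0.981, 0.196, -0.001], [-0.001, 0.001, -1.0]]
ft_force: [0.7, -0.0, 7.7]
grip_width: 0.262
```

Request:
{"op": "carry_out", "data": {
  "delta_pos": [
    [0,0,0.0002],
    [0,0,0.0002],
    [0,0,0.0002],
    [0,0,0.0002],
    [0,0,0.0002],
    [0,0,0.0002],
    [0,0,0.0002],
    [0,0,0]
  ],
  "spin": [0,0,0,0,0,0,0,0],
  "claw": [-1,-1,-1,-1,-1,-1,-1,-1]
}}

```text
time: 18.07
eef_pos: [0.5763, -0.1172, 0.162]
tool_rot: [[-0.196, 0.981, 0.001], [0.981, 0.196, -0.001], [-0.001, 0.001, -1.0]]
ft_force: [1.4, -0.7, 6.1]
grip_width: 0.264
```

Request:
{"op": "carry_out", "data": {
  "delta_pos": [
    [0,0,0.0002],
    [0,0,0.0002],
    [0,0,0.0002],
    [0,0,0.0002],
    [0,0,0.0002],
    [0,0,0.0002],
    [0,0,0.0002],
    [0,0,0]
  ],
  "spin": [0,0,0,0,0,0,0,0],
  "claw": [-1,-1,-1,-1,-1,-1,-1,-1]
}}

```text
time: 18.73
eef_pos: [0.5763, -0.1172, 0.1606]
tool_rot: [[-0.196, 0.981, 0.001], [0.981, 0.196, -0.001], [-0.001, 0.001, -1.0]]
ft_force: [0.6, 1.1, 6.5]
grip_width: 0.265
```

Request:
{"op": "carry_out", "data": {
  "delta_pos": [
    [0,0,0.0002],
    [0,0,0.0002],
    [0,0,0.0002],
    [0,0,0.0002],
    [0,0,0.0002],
    [0,0,0.0002],
    [0,0,0.0002],
    [0,0,0]
  ],
  "spin": [0,0,0,0,0,0,0,0],
  "claw": [-1,-1,-1,-1,-1,-1,-1,-1]
}}

```text
time: 19.4
eef_pos: [0.5763, -0.1172, 0.1593]
tool_rot: [[-0.196, 0.981, 0.001], [0.981, 0.196, -0.001], [-0.001, 0.001, -1.0]]
ft_force: [0.7, -0.4, 6.5]
grip_width: 0.268
```

Request:
{"op": "carry_out", "data": {
  "delta_pos": [
    [0,0,0.0002],
    [0,0,0.0002],
    [0,0,0.0002],
    [0,0,0.0002],
    [0,0,0.0002],
    [0,0,0.0002],
    [0,0,0.0002],
    [0,0,0]
  ],
  "spin": [0,0,0,0,0,0,0,0],
  "claw": [-1,-1,-1,-1,-1,-1,-1,-1]
}}

```text
time: 20.07
eef_pos: [0.5763, -0.1172, 0.1578]
tool_rot: [[-0.196, 0.981, 0.001], [0.981, 0.196, -0.001], [-0.001, 0.001, -1.0]]
ft_force: [1.2, -0.1, 6.6]
grip_width: 0.261
```

Request:
{"op": "carry_out", "data": {
  "delta_pos": [
    [0,0,0.0002],
    [0,0,0.0002],
    [0,0,0.0002],
    [0,0,0.0002],
    [0,0,0.0002],
    [0,0,0.0002],
    [0,0,0.0002],
    [0,0,0]
  ],
  "spin": [0,0,0,0,0,0,0,0],
  "claw": [-1,-1,-1,-1,-1,-1,-1,-1]
}}

```text
time: 20.73
eef_pos: [0.5763, -0.1172, 0.1564]
tool_rot: [[-0.196, 0.981, 0.001], [0.981, 0.196, -0.001], [-0.001, 0.001, -1.0]]
ft_force: [0.9, 0.1, 6.8]
grip_width: 0.261
```

Request:
{"op": "carry_out", "data": {
  "delta_pos": [
    [0,0,0.0002],
    [0,0,0.0002],
    [0,0,0.0002],
    [0,0,0.0002],
    [0,0,0.0002],
    [0,0,0.0002],
    [0,0,0.0002],
    [0,0,0]
  ],
  "spin": [0,0,0,0,0,0,0,0],
  "claw": [-1,-1,-1,-1,-1,-1,-1,-1]
}}

```text
time: 21.4
eef_pos: [0.5763, -0.1172, 0.1551]
tool_rot: [[-0.196, 0.981, 0.001], [0.981, 0.196, -0.001], [-0.001, 0.001, -1.0]]
ft_force: [0.7, 0.4, 6.9]
grip_width: 0.263
```

Request:
{"op": "carry_out", "data": {
  "delta_pos": [
    [0,0,0.0002],
    [0,0,0.0002],
    [0,0,0.0002],
    [0,0,0.0002],
    [0,0,0.0002],
    [0,0,0.0002],
    [0,0,0.0002],
    [0,0,0]
  ],
  "spin": [0,0,0,0,0,0,0,0],
  "claw": [-1,-1,-1,-1,-1,-1,-1,-1]
}}

```text
time: 22.07
eef_pos: [0.5763, -0.1172, 0.1537]
tool_rot: [[-0.196, 0.981, 0.001], [0.981, 0.196, -0.001], [-0.001, 0.001, -1.0]]
ft_force: [-0.1, 1.4, 6.6]
grip_width: 0.268
```

Request:
{"op": "carry_out", "data": {
  "delta_pos": [
    [0,0,0.0002],
    [0,0,0.0002],
    [0,0,0.0002],
    [0,0,0.0002],
    [0,0,0.0002],
    [0,0,0.0002],
    [0,0,0.0002],
    [0,0,0]
  ],
  "spin": [0,0,0,0,0,0,0,0],
  "claw": [-1,-1,-1,-1,-1,-1,-1,-1]
}}

```text
time: 22.73
eef_pos: [0.5763, -0.1172, 0.1522]
tool_rot: [[-0.196, 0.981, 0.001], [0.981, 0.196, -0.001], [-0.001, 0.001, -1.0]]
ft_force: [1.2, 0.4, 7.5]
grip_width: 0.258
```

Request:
{"op": "carry_out", "data": {
  "delta_pos": [
    [0,0,0.0002],
    [0,0,0.0002],
    [0,0,0.0002],
    [0,0,0.0002],
    [0,0,0.0002],
    [0,0,0.0002],
    [0,0,0.0002],
    [0,0,0]
  ],
  "spin": [0,0,0,0,0,0,0,0],
  "claw": [-1,-1,-1,-1,-1,-1,-1,-1]
}}

```text
time: 23.4
eef_pos: [0.5764, -0.1172, 0.1509]
tool_rot: [[-0.196, 0.981, 0.001], [0.981, 0.196, -0.001], [-0.001, 0.001, -1.0]]
ft_force: [1.0, 0.6, 7.5]
grip_width: 0.268
```

Request:
{"op": "carry_out", "data": {
  "delta_pos": [
    [0,0,0.0002],
    [0,0,0.0002],
    [0,0,0.0002],
    [0,0,0.0002],
    [0,0,0.0002],
    [0,0,0.0002],
    [0,0,0.0002],
    [0,0,0]
  ],
  "spin": [0,0,0,0,0,0,0,0],
  "claw": [-1,-1,-1,-1,-1,-1,-1,-1]
}}

```text
time: 24.07
eef_pos: [0.5766, -0.1173, 0.1508]
tool_rot: [[-0.196, 0.981, 0.003], [0.981, 0.196, -0.001], [-0.002, 0.002, -1.0]]
ft_force: [-1.3, 1.1, 14.9]
grip_width: 0.262
```

Request:
{"op": "carry_out", "data": {
  "delta_pos": [
    [0,0,0.0002],
    [0,0,0.0002],
    [0,0,0.0001],
    [0,0,0],
    [0,0,0],
    [0,0,0],
    [0,0,0],
    [0,0,0]
  ],
  "spin": [0,0,0,0,0,0,0,0],
  "claw": [-1,-1,-1,-1,-1,-1,-1,-1]
}}

```text
time: 24.73
eef_pos: [0.5767, -0.1173, 0.1507]
tool_rot: [[-0.196, 0.981, 0.003], [0.981, 0.196, -0.001], [-0.002, 0.003, -1.0]]
ft_force: [-2.6, 1.9, 17.8]
grip_width: 0.264
```

```bash
python3 - <<'E'
from h import *
o=robot.get_obs(); print(o['time'],o['eef_pos'],o['ft_force'],o['wrist_torque'],o['grip_width'])
im,_=optics.snapshot('scene'); cv2.imwrite('pics/scene6.png',cv2.resize(im[110:200,190:280,::-1],None,fx=6.6,fy=6.6,interpolation=cv2.INTER_CUBIC))
E
```

```text
24.7333 [ 0.57669148 -0.1173181   0.15074714] [-2.55015288  1.92847381 17.81482831] [ 0.22776599  0.69851124 -0.01083836] 0.2636447205345454
```

View pics/scene6.png

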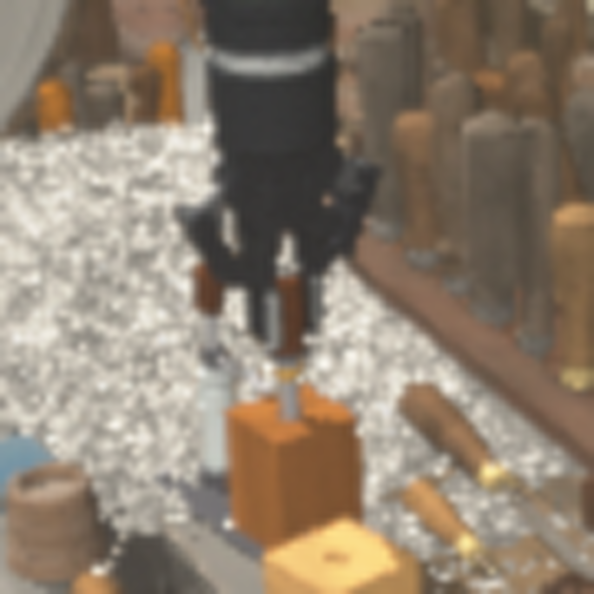

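The push rose steeply with no travel, 17.8 N against about 7 N drag, so the rod is on the bottom. The image shows it upright with the ring at crop (287,373) above the blank. I release it and retreat upward.

Request:
{"op": "carry_out", "data": {
  "delta_pos": [
    [0,0,0],
    [0,0,0],
    [0,0,0],
    [0,0,0],
    [0,0,0],
    [0,0,0],
    [0,0,0],
    [0,0,0]
  ],
  "spin": [0,0,0,0,0,0,0,0],
  "claw": [-0.3,-0.1,0.2,0.4,0.6,0.6,0.6,0.6]
}}

```text
time: 25.45
eef_pos: [0.5757, -0.1169, 0.148]
tool_rot: [[-0.196, 0.981, -0.0], [0.981, 0.196, 0.0], [0.0, -0.0, -1.0]]
ft_force: [-0.1, 0.7, 0.3]
grip_width: 0.802
```

Request:
{"op": "carry_out", "data": {
  "delta_pos": [
    [0,0,-0.005],
    [0,0,-0.012],
    [0,0,-0.015],
    [0,0,-0.015],
    [0,0,-0.015],
    [0,0,-0.012],
    [0,0,-0.006],
    [0,0,0]
  ],
  "spin": [0,0,0,0,0,0,0,0],
  "claw": [0.6,0.6,0.6,0.6,0.6,0.6,0.6,0.6]
}}

```text
time: 26.12
eef_pos: [0.5767, -0.1173, 0.23]
tool_rot: [[-0.196, 0.981, 0.003], [0.981, 0.196, -0.001], [-0.002, 0.003, -1.0]]
ft_force: [0.6, -0.2, 1.2]
grip_width: 0.798
```

```bash
python3 - <<'E'
from h import *
o=robot.get_obs(); print(o['time'],o['eef_pos'],o['tool_rot'].round(4),o['ft_force'],o['wrist_torque'],o['grip_width'])
im,d=optics.snapshot('scene'); np.savez('scene7.npz',im=im,d=d);cv2.imwrite('pics/scene7.png',cv2.resize(im[135:195,200:260,::-1],None,fx=10,fy=10,interpolation=cv2.INTER_CUBIC))
for z in (.09,.1,.11,.118,.125,.13,.155,.178): print(z,w2p('scene',(.5765,-.1172,z)))
E
```

```text
26.1167 [ 0.57670191 -0.11728298  0.2300133 ] [[-0.1957  0.9807  0.003 ]
 [ 0.9807  0.1957 -0.001 ]
 [-0.0016  0.0027 -1.    ]] [ 0.64765822 -0.17479362  1.19596963] [-0.02100486  0.04915865 -0.00287471] 0.7979490735523843
0.09 [233.56729909 172.2059797 ]
0.1 [233.44147886 169.97374999]
0.11 [233.31477561 167.72585419]
0.118 [233.21277097 165.91614683]
0.125 [233.12304462 164.32427392]
0.13 [233.05868259 163.1824    ]
0.155 [232.73343033 157.41196245]
0.178 [232.42903492 152.01155516]
```

View pics/scene7.png

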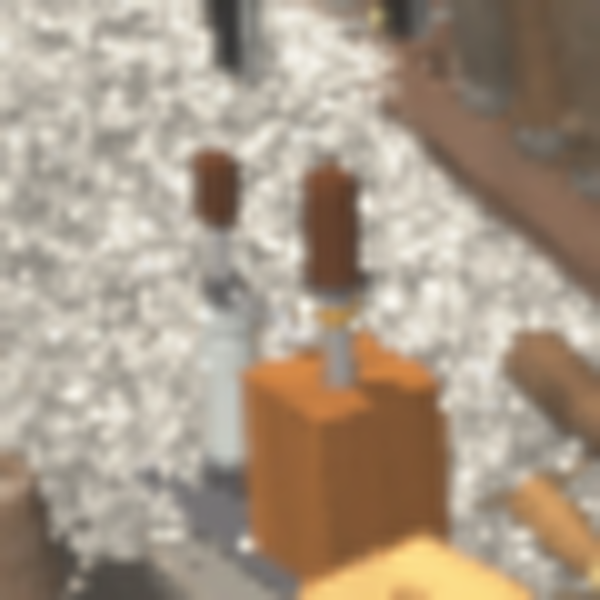

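The rod stands free, with the ring at crop (335,316). Since handle top minus ring equals knob top minus pointer tip (60 mm each), I can level the knob top to the handle top. I move aside to measure both tops with the top camera.

Request:
{"op": "carry_out", "data": {
  "delta_pos": [
    [0.02,-0.008,0],
    [0.03,-0.012,0],
    [0.03,-0.012,0],
    [0.03,-0.012,0],
    [0.03,-0.012,0],
    [0.03,-0.012,0],
    [0.03,-0.012,0],
    [0.02,-0.008,0]
  ],
  "spin": [0,0,0,0,0,0,0,0],
  "claw": [0.6,0.6,0.6,0.6,0.6,0.6,0.6,0.6]
}}

```text
time: 26.83
eef_pos: [0.4437, 0.0834, 0.2271]
tool_rot: [[-0.197, 0.98, -0.003], [0.98, 0.197, 0.001], [0.001, -0.003, -1.0]]
ft_force: [0.2, 0.3, -1.1]
grip_width: 0.805
```

```bash
cat > meas.py <<'E'
from h import *
import sys
tag=sys.argv[1]
o=robot.get_obs(); print(o['time'],o['eef_pos'],o['tool_rot'].round(4),o['ft_force'],o['grip_width'])
for n in ('top','scene'):
    acc=[]
    for i in range(3):
        im,d=optics.snapshot(n); acc.append(np.where(d>0,d,np.nan))
    d=np.nanmedian(acc,0); d=np.nan_to_num(d); np.savez(f'{n}_{tag}.npz',im=im,d=d)
    P=cloud(n,d)
    for nm,c,zr in (('handle',(.575,-.1155),(.14,.2)),('knob',(.559,-.028),(.12,.2)),('blank',None,(.08,.1)),('block',None,(.05,.066))):
        if c: m=(np.hypot(P[...,0]-c[0],P[...,1]-c[1])<.02)
        elif nm=='blank': m=(abs(P[...,0]-.574)<.022)&(abs(P[...,1]+.122)<.018)&(np.hypot(P[...,0]-.574,P[...,1]+.116)>.014)
        else: m=(abs(P[...,0]-.545)<.025)&(abs(P[...,1]+.245)<.025)
        m&=(P[...,2]>zr[0])&(P[...,2]<zr[1])&(d>0); z=P[m][:,2]
        v,u=np.nonzero(m); zt=np.percentile(z,85)
        k=m&(P[...,2]>zt-.006); v,u=np.nonzero(k)
        print(n,nm,len(z),'z pct',np.percentile(z,[10,50,75,90,97]).round(4),'disc med z',np.median(P[k][:,2]).round(4),len(u),'xy',ray(n,u.mean(),v.mean(),np.median(P[k][:,2]))[:2].round(4))
    a,b,c,e=(170,215,150,210) if n=='top' else (135,195,200,260)
    cv2.imwrite(f'pics/{n}_{tag}.png',cv2.resize(im[a:b,c:e,::-1],None,fx=10,fy=10,interpolation=cv2.INTER_CUBIC))
E
python3 meas.py a
```

```text
26.8333 [0.44368443 0.08338277 0.22712233] [[-1.970e-01  9.804e-01 -2.800e-03]
 [ 9.804e-01  1.970e-01  6.000e-04]
 [ 1.100e-03 -2.600e-03 -1.000e+00]] [ 0.22435645  0.25613141 -1.13087374] 0.8053208092101146
top handle 69 z pct [0.1599 0.1762 0.1785 0.1802 0.1809] disc med z 0.1776 50 xy [ 0.5733 -0.1138]
top knob 52 z pct [0.143  0.1549 0.1564 0.1576 0.1587] disc med z 0.1554 41 xy [ 0.5588 -0.0264]
top blank 92 z pct [0.0876 0.0905 0.0917 0.0929 0.0936] disc med z 0.0906 88 xy [ 0.5699 -0.1275]
top block 233 z pct [0.0552 0.058  0.0595 0.0607 0.0617] disc med z 0.0581 225 xy [ 0.5452 -0.2442]
scene handle 61 z pct [0.1445 0.1623 0.1728 0.1774 0.1784] disc med z 0.1767 18 xy [ 0.574 -0.121]
scene knob 40 z pct [0.1297 0.1433 0.1529 0.1558 0.1563] disc med z 0.1544 15 xy [ 0.5584 -0.0339]
scene blank 28 z pct [0.089  0.0899 0.0902 0.0908 0.0909] disc med z 0.0899 28 xy [ 0.5724 -0.1254]
scene block 95 z pct [0.0546 0.0576 0.0581 0.0586 0.0593] disc med z 0.0576 91 xy [ 0.5451 -0.2463]meas.py:9: RuntimeWarning: All-NaN slice encountered
  d=np.nanmedian(acc,0); d=np.nan_to_num(d); np.savez(f'{n}_{tag}.npz',im=im,d=d)
```

View pics/top_a.png

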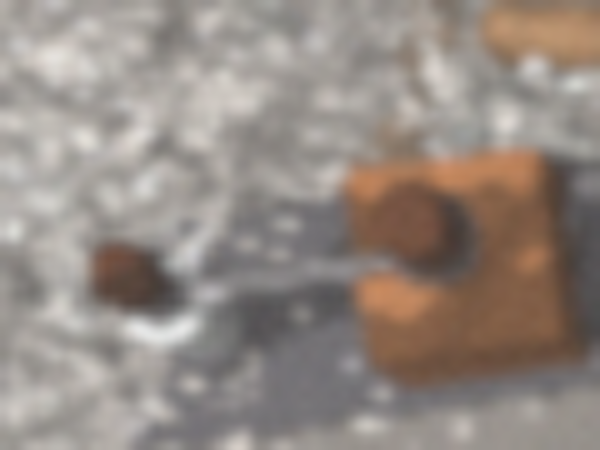

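The rod's handle top lies at 0.177 m and the knob top at 0.155 m. Their difference is 22.2 mm (top) and 22.3 mm (scene), so the pointer must rise 22.2 mm. I go to the knob now.

Request:
{"op": "carry_out", "data": {
  "delta_pos": [
    [-0.02,0.0138,0],
    [-0.02,0.0138,0],
    [-0.02,0.0138,0],
    [-0.02,0.0138,0],
    [-0.02,0.0138,0],
    [-0.02,0.0138,0],
    [-0.014,0.0097,0],
    [0,0,0]
  ],
  "spin": [0,0,0,0,0,0,0,0],
  "claw": [0.6,0.6,0.6,0.6,0.6,0.6,0.6,0.6]
}}

```text
time: 27.8
eef_pos: [0.566, -0.0355, 0.2274]
tool_rot: [[-0.191, 0.982, 0.001], [0.982, 0.191, -0.001], [-0.001, 0.001, -1.0]]
ft_force: [0.5, -0.8, 0.5]
grip_width: 0.8
```

```bash
python3 - <<'E'
from h import *
o=robot.get_obs(); print(o['time'],o['eef_pos'],o['ft_force'],o['qd'].round(2)); print(o['tool_rot'].T@(np.array([.5608,-.0298,o['eef_pos'][2]])-o['eef_pos']))
im,d=optics.snapshot('scene');cv2.imwrite('pics/scene8.png',cv2.resize(im[115:195,190:270,::-1],None,fx=7.4,fy=7.4,interpolation=cv2.INTER_CUBIC))
E
```

```text
27.8 [ 0.56599953 -0.03553467  0.22739127] [ 0.54373777 -0.7881599   0.4763683 ] [ 2.11 -2.2  -3.79  0.92  1.33  1.24]
[ 6.62270853e-03 -4.00763776e-03 -1.29480694e-05]
```

View pics/scene8.png

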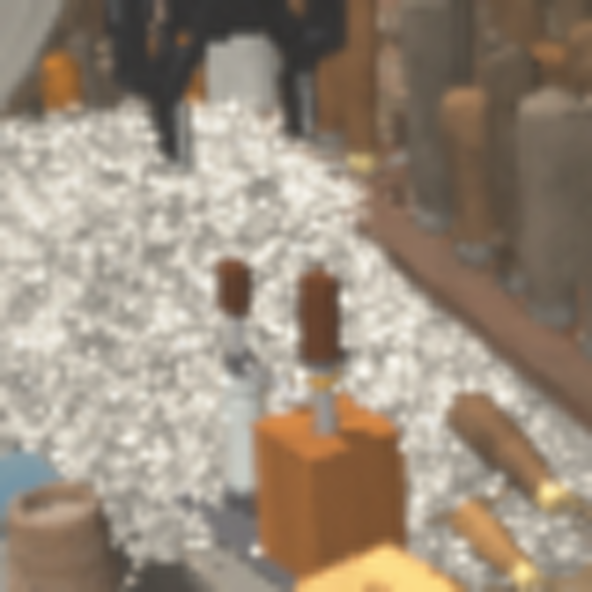

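Request:
{"op": "carry_out", "data": {
  "delta_pos": [
    [0.0024,-0.002,0.005],
    [0,0,0.01],
    [0,0,0.012],
    [0,0,0.012],
    [0,0,0.01],
    [0,0,0.006],
    [0,0,0],
    [0,0,0]
  ],
  "spin": [0,0,0,0,0,0,0,0],
  "claw": [0.6,0.6,0.6,0.6,0.6,0.6,0.6,0.6]
}}

```text
time: 28.52
eef_pos: [0.5605, -0.0294, 0.1729]
tool_rot: [[-0.196, 0.981, -0.001], [0.981, 0.196, 0.0], [0.0, -0.001, -1.0]]
ft_force: [-0.5, -0.1, 1.1]
grip_width: 0.797
```

```bash
python3 - <<'E'
from h import *
o=robot.get_obs(); print(o['time'],o['eef_pos'],o['ft_force'],o['qd'].round(2)); print(o['tool_rot'].T@(np.array([.5608,-.0298,.134])-o['eef_pos']))
im,d=optics.snapshot('scene');cv2.imwrite('pics/scene9.png',cv2.resize(im[115:195,190:270,::-1],None,fx=7.4,fy=7.4,interpolation=cv2.INTER_CUBIC))
E
```

```text
28.5167 [ 0.56048326 -0.0294342   0.1729252 ] [-0.46629631 -0.1399051   1.06458484] [-0.14 -0.57  1.26  0.39 -0.02 -0.11]
[-0.00043244  0.00026739  0.03892489]
```

View pics/scene9.png

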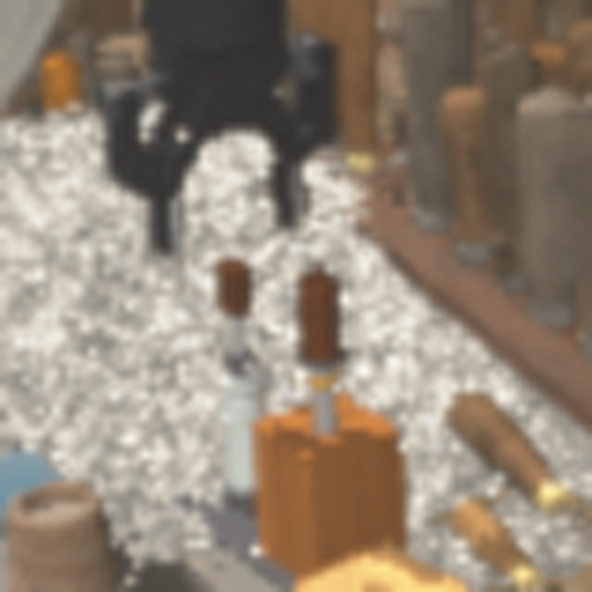

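Fingertips at crop (165,245) and (290,222) straddle the knob at (234,285), within about 1 mm. I descend and grip.

Request:
{"op": "carry_out", "data": {
  "delta_pos": [
    [0,0.001,0.006],
    [0,0,0.008],
    [0,0,0.008],
    [0,0,0.008],
    [0,0,0.006],
    [0,0,0.003],
    [0,0,0],
    [0,0,0]
  ],
  "spin": [0,0,0,0,0,0,0,0],
  "claw": [0.6,0.6,0.6,0.6,0.6,0.6,0.6,0.6]
}}

```text
time: 29.23
eef_pos: [0.5618, -0.0296, 0.1339]
tool_rot: [[-0.196, 0.981, -0.001], [0.981, 0.196, 0.0], [0.0, -0.0, -1.0]]
ft_force: [0.0, 0.1, -0.1]
grip_width: 0.803
```

Request:
{"op": "carry_out", "data": {
  "delta_pos": [
    [0,0,0],
    [0,0,0],
    [0,0,0],
    [0,0,0],
    [0,0,0],
    [0,0,0],
    [0,0,0],
    [0,0,0]
  ],
  "spin": [0,0,0,0,0,0,0,0],
  "claw": [0.2,0,-0.1,-0.2,-0.3,-0.4,-0.5,-1]
}}

```text
time: 29.9
eef_pos: [0.5619, -0.0296, 0.1344]
tool_rot: [[-0.196, 0.981, 0.0], [0.981, 0.196, -0.0], [-0.0, 0.0, -1.0]]
ft_force: [-0.5, 0.6, 2.2]
grip_width: 0.236
```

Request:
{"op": "carry_out", "data": {
  "delta_pos": [
    [0,0,0],
    [0,0,0],
    [0,0,0],
    [0,0,0],
    [0,0,0],
    [0,0,0],
    [0,0,0],
    [0,0,0]
  ],
  "spin": [0,0,0,0,0,0,0,0],
  "claw": [-1,-1,-1,-1,-1,-1,-1,-1]
}}

```text
time: 30.57
eef_pos: [0.5619, -0.0296, 0.1342]
tool_rot: [[-0.196, 0.981, 0.0], [0.981, 0.196, -0.0], [-0.0, 0.0, -1.0]]
ft_force: [-1.1, -0.6, 2.9]
grip_width: 0.235
```

Request:
{"op": "carry_out", "data": {
  "delta_pos": [
    [0,0,-0.003],
    [0,0,-0.004],
    [0,0,-0.004],
    [0,0,-0.004],
    [0,0,-0.004],
    [0,0,-0.0032],
    [0,0,0],
    [0,0,0]
  ],
  "spin": [0,0,0,0,0,0,0,0],
  "claw": [-1,-1,-1,-1,-1,-1,-1,-1]
}}

```text
time: 31.23
eef_pos: [0.5619, -0.0296, 0.1573]
tool_rot: [[-0.196, 0.981, 0.0], [0.981, 0.196, -0.0], [-0.0, 0.0, -1.0]]
ft_force: [-1.4, -0.4, 3.0]
grip_width: 0.234
```

```bash
python3 - <<'E'
from h import *
o=robot.get_obs(); print(o['time'],o['eef_pos'],o['ft_force'],o['grip_width'])
im,d=optics.snapshot('scene');cv2.imwrite('pics/scene10.png',cv2.resize(im[125:185,200:260,::-1],None,fx=10,fy=10,interpolation=cv2.INTER_CUBIC))
E
```

```text
31.2333 [ 0.56187841 -0.02961076  0.15726014] [-1.44575793 -0.42310258  2.98074099] 0.2340506326589471
```

View pics/scene10.png

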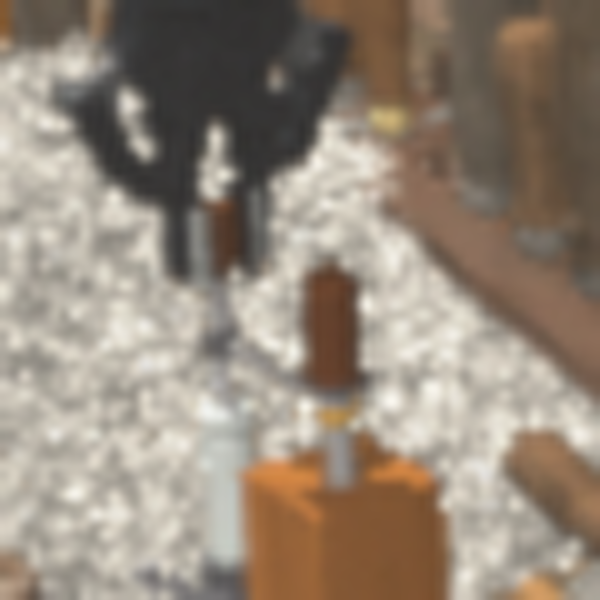

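Request:
{"op": "carry_out", "data": {
  "delta_pos": [
    [0,0,0],
    [0,0,0],
    [0,0,0],
    [0,0,0],
    [0,0,0],
    [0,0,0],
    [0,0,0],
    [0,0,0]
  ],
  "spin": [0,0,0,0,0,0,0,0],
  "claw": [-0.3,-0.1,0.2,0.4,0.6,0.6,0.6,0.6]
}}

```text
time: 31.95
eef_pos: [0.5619, -0.0296, 0.1563]
tool_rot: [[-0.196, 0.981, -0.0], [0.981, 0.196, 0.0], [0.0, -0.0, -1.0]]
ft_force: [0.3, 0.2, -0.1]
grip_width: 0.804
```

Request:
{"op": "carry_out", "data": {
  "delta_pos": [
    [0,0,-0.005],
    [0,0,-0.012],
    [0,0,-0.015],
    [0,0,-0.015],
    [0,0,-0.015],
    [0,0,-0.012],
    [0,0,-0.006],
    [0,0,0]
  ],
  "spin": [0,0,0,0,0,0,0,0],
  "claw": [0.6,0.6,0.6,0.6,0.6,0.6,0.6,0.6]
}}

```text
time: 32.62
eef_pos: [0.5629, -0.0297, 0.2381]
tool_rot: [[-0.196, 0.981, 0.003], [0.981, 0.196, -0.001], [-0.001, 0.003, -1.0]]
ft_force: [-0.0, -0.9, -0.7]
grip_width: 0.802
```

Request:
{"op": "carry_out", "data": {
  "delta_pos": [
    [0.015,-0.01,0],
    [0.02,-0.015,0],
    [0.02,-0.015,0],
    [0.02,-0.02,0],
    [0.02,-0.02,0],
    [0.02,-0.02,0],
    [0.015,-0.01,0],
    [0,0,0]
  ],
  "spin": [0,0,0,0,0,0,0,0],
  "claw": [0.6,0.6,0.6,0.6,0.6,0.6,0.6,0.6]
}}

```text
time: 33.28
eef_pos: [0.425, 0.0781, 0.2356]
tool_rot: [[-0.198, 0.98, -0.003], [0.98, 0.198, 0.001], [0.001, -0.003, -1.0]]
ft_force: [-0.3, -0.3, -0.2]
grip_width: 0.804
```

```bash
python3 meas.py b 2>/dev/null
```

```text
33.2833 [0.42503846 0.07807548 0.23558188] [[-1.984e-01  9.801e-01 -3.300e-03]
 [ 9.801e-01  1.984e-01  8.000e-04]
 [ 1.400e-03 -3.000e-03 -1.000e+00]] [-0.26813934 -0.34114566 -0.22037591] 0.8037364889409848
top handle 71 z pct [0.1523 0.1769 0.1785 0.18   0.1804] disc med z 0.1782 49 xy [ 0.5735 -0.1137]
top knob 76 z pct [0.1226 0.1759 0.1794 0.1807 0.1812] disc med z 0.179 42 xy [ 0.5584 -0.0265]
top blank 91 z pct [0.087  0.0897 0.0911 0.0925 0.0934] disc med z 0.0897 90 xy [ 0.5706 -0.1278]
top block 236 z pct [0.0556 0.058  0.0596 0.0605 0.0615] disc med z 0.0581 230 xy [ 0.5453 -0.2442]
scene handle 62 z pct [0.1448 0.1619 0.1728 0.1766 0.1777] disc med z 0.176 19 xy [ 0.5748 -0.1204]
scene knob 59 z pct [0.1255 0.1603 0.1716 0.177  0.1788] disc med z 0.1744 19 xy [ 0.5594 -0.0315]
scene blank 26 z pct [0.0891 0.0898 0.0901 0.0908 0.0911] disc med z 0.0898 26 xy [ 0.573  -0.1258]
scene block 93 z pct [0.0547 0.0575 0.058  0.0585 0.0591] disc med z 0.0575 88 xy [ 0.5457 -0.2454]
```

View pics/scene_b.png

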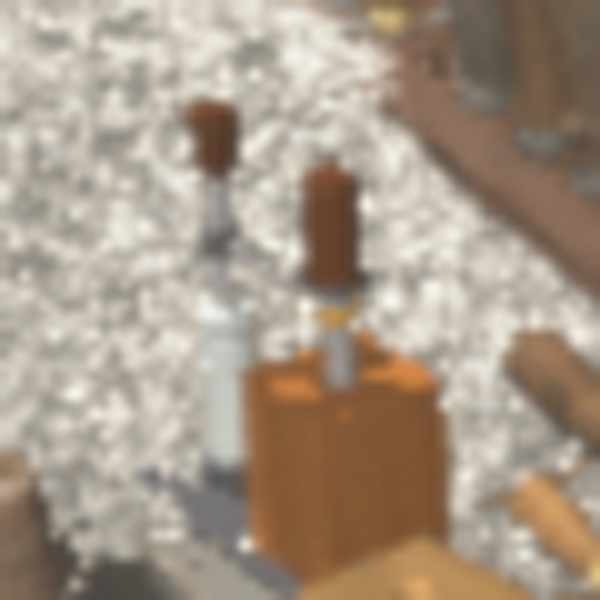

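View pics/top_b.png

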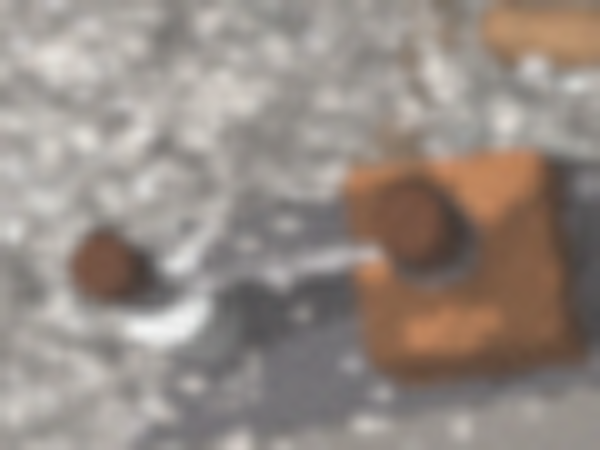

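```bash
python3 - <<'E'
from h import *
for n in ('top','scene'):
    a=np.load({'top':'top0.npz','scene':'scene0.npz'}[n])['im'].astype(int); b=np.load(f'{n}_b.npz')['im'].astype(int)
    cv2.imwrite(f'pics/diff_{n}.png',np.clip(np.abs(a-b)*2,0,255).astype(np.uint8))
print(order.close_job())
E
```

```text
the job is handed in; nothing more can be done
None
```

View pics/diff_top.png

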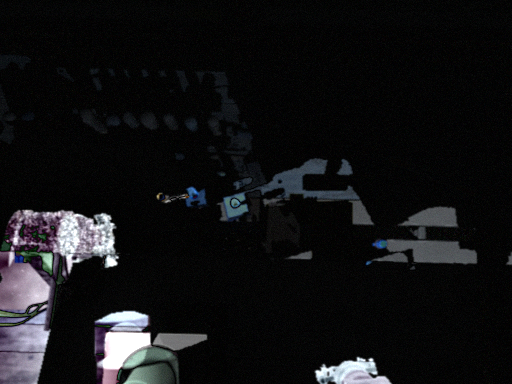

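The gauge rod is standing on the bottom of the bore, the pointer is raised level with its ring, and the job was handed in at about 33 s of the 59 s allowed. No verdict was reported.

- **Rod:** I took the steel rod with the dark handle from the pale parking block and left the orange look-alike alone. I pressed it down in 1.4 mm steps. The push rose from about 7 N of drag to 17.8 N with almost no further travel, so it was firmly seated and well under the 40 N limit. The hole is about 62–63 mm deep. After release the rod stood upright and had not moved when I looked again.
- **Pointer:** I gripped the knob, raised it about 23 mm, let go and moved the arm clear. Knob top and handle top should be level when tip and ring are, because both sit about 60 mm above. At the end the top camera put the knob 0.8 mm high. The arm's own reading agreed.
- **Bystanders:** a before-and-after comparison of the top camera pictures shows only the rod, the pointer, the arm and shadows changed.

Some checks disagreed or could not be made:
- **Knob height in the scene camera:** it varied from -1.6 to +1.1 mm depending on how I took it, all within the 3 mm tolerance.
- **Ring height from the scene pixels:** read straight from the picture, the ring came out 2–4 mm higher than the depth readings imply. The same shift already showed while the rod was parked, so I put it down to bias in that picture and used the depth readings.
- **Pointer tip:** I could not see it directly beside the ring, so its level is inferred from the knob.

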